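# Load the sample rod and rock the carrier block out of its nest

### The job

Take the longest of the three steel rods out of the rack and slide it fully home, end first, into the bore in the top of the aluminium carrier block while the block still sits in its nest, and let go of it. Then take hold of the block itself, rock it side to side against its two stiff keepers (a straight pull only locks it, and the keepers must not be pushed with the gripper) until it frees, and lift it upright, rod still in it, to just clear of the keepers, a finger's breadth or two above them and straight over the nest. Finish while still holding it there, with nothing else carrying it; leave everything else on the bench where it is.

Things in the scene. Friction and masses are not known exactly. Their poses are not given: they have to be found in the camera images.
- carrier_mid (a point): Centre, half-way up, of the carrier block: plain aluminium, I-shaped, 85 mm tall, about 220 g. z up the block, y towards keeper A; axes parallel to the nest's while seated, this point then 50.5 mm above the bench. Its head, the part to grip, is the top 53 mm: 34 mm wide in x, 40 mm in y. Grip it above the keepers. Below it a neck 34 x 28 (y) mm, then the foot.
- bore_mouth (a point): Centre of the block's top, 42.5 mm above its centre: mouth of a round vertical bore of diameter 15.5 mm, 40 mm deep, blind, 3 mm chamfer, for the rod.
- carrier_foot (a point): Centre of the block's underside. The foot is a heel 34 (x) x 16 (y) x 5 mm high under a flange 40 x 40 x 5 mm whose ears, sloping up outwards, stick out 6 mm beyond the neck towards each keeper. It tips sideways (about x) on the long edges of its heel, 8 mm either side of the centre, to about 8 degrees before the rising ear meets the other keeper's lip.
- nest: The nest, fixed to the bench: dark steel plate 90 (x) x 130 (y) x 8 mm; origin at the centre of its underside. The block stands at its centre on the plate's top, heel in a groove 3 mm deep (1.2 mm play each side in y), so it cannot slide sideways but can tip about x. End cheeks at x = +-21 mm, 24 mm high. Two black keepers at +y (A) and -y (B), 26 mm wide in x, 52 mm above the bench at their tops.
- keeper_a_nose (a point): Top inner edge of keeper A, 52 mm above the bench, 1 mm from the block's head: tipping the block towards it by 7 to 8 degrees pushes the keeper outward, and it stays where it was pushed. Its outer face lies 8.5 mm farther out, a tail 14.5 mm high 40 mm farther out. Lower down its undercut lip reaches 3 mm over the block's ear, 4 mm above it.
- keeper_b_nose (a point): The same point of keeper B, on the other side of the block (-y), a mirror image.
- keeper_a (a joint): Outward travel in m of keeper A (nest's +y side), 0 to 0.010; no spring, sliding friction about 6 N. Starts below 0.001; above about 0.0035 to 0.004 its lip is clear of the block's ear. With both clear the block lifts out freely.
- keeper_b (a joint): The same for keeper B on the nest's -y side (grows as it moves to -y).
- rod_c (a point): Centre, half-way up, of the long rod: plain steel, diameter 14 mm, 64 mm long, about 77 g; the one to use. It stands upright in the rack, its top 72 mm above the bench, 42 mm of it above the rack: grip it near its top. Fully home in the block it stands 24 mm above the block's top, its centre then 34.5 mm above the block's centre.
- rack: The rack, fixed: grey plastic block 46 (x) x 150 (y) x 30 mm high; origin at the centre of its underside. Three holes of diameter 16 mm, 22 mm deep, in a row along its y at -50, 0 and +50 mm; a rod stands in each, the long one in any of them.
- rod_short_c (a point): Centre of the shortest rod in the rack, diameter 14 mm, 42 mm long; leave it.
- rod_mid_len_c (a point): Centre of the middle-length rod in the rack, diameter 14 mm, 50 mm long; leave it.
- jar: Closed amber glass jar, 52 mm across, 55 mm high; origin under its centre; leave it.
- driver: Screwdriver lying down, 160 mm long; leave it.
- dish: White dish, 90 mm across, 18 mm high; origin under its centre; leave it.
- tweezers: Steel tweezers lying down, about 130 mm long; leave them.
- loupe: Black loupe standing, 42 mm across, 40 mm high; leave it.
- spare_ring: Steel disc, 36 mm across, 16 mm high; leave it.
There are look-alikes about, which are no part of the job. What is shaped like the nest but orange or red is not meant. Of the things shaped like the part that bears carrier_mid, the aluminium one is meant.

How it is judged:
On the way:
1. the long rod is home in the block's bore and let go, the block still in its nest (z of rod_c in the frame of carrier_mid between 0.03 and 0.0375 m and x of rod_c in the frame of carrier_mid between -0.004 and 0.004 m and y of rod_c in the frame of carrier_mid between -0.004 and 0.004 m and angle between the z axis of rod_c and the z axis of carrier_mid, either way round below 0.12 rad and contact force between the fingers and rod below 0.1 N and z of carrier_mid in the frame of nest below 0.056 m), for 0.2 s.
At the end, for the whole second after the job is handed in: The gripper holds the block, upright within about 8 degrees, still, its underside 2 to 60 mm above the keepers' tops and its centre within 35 mm of straight over the nest's, touching neither nest nor keepers; the long rod is in its bore within 3 mm of fully home (z of rod_c in the frame of carrier_mid between 0.03 and 0.0375 m and x of rod_c in the frame of carrier_mid between -0.004 and 0.004 m and y of rod_c in the frame of carrier_mid between -0.004 and 0.004 m and angle between the z axis of rod_c and the z axis of carrier_mid, either way round below 0.12 rad and z of carrier_mid in the frame of nest between 0.0965 and 0.1545 m and horizontal distance between carrier_mid and nest below 0.035 m and angle between carrier_mid's own z axis and vertical below 0.15 rad and contact force between the fingers and carrier above 1 N and contact force between carrier and nest below 0.1 N and linear speed of carrier below 0.02 m/s); the arm keeps its last pose, push and grip.
It fails at once if the gripper pushes on a keeper (over 2 N) (contact force between any of the fingers, the arm and keeper_a above 2 N or contact force between any of the fingers, the arm and keeper_b above 2 N).
It fails at once if a bystander is displaced by more than 30 mm (rods) or 40 mm (the rest) (distance of any of rod_short_c, rod_mid_len_c from where it was at the start of the episode above 0.03 m or distance of any of jar, driver, dish, tweezers, loupe, spare_ring from where it was at the start of the episode above 0.04 m).
It also fails if it takes over 58 s, if anything falls off the work surface, if the arm or the gripper's body presses on something with over 40 N, if the wrist force passes 120 N, or if a joint passes its speed limit or range.

### The arm

A 6-joint arm with a two-finger parallel gripper is mounted at the origin on the work surface. World frame = base frame: x ahead of the robot, y to its left, z up, the work surface at z = 0. Lengths are in m, angles in rad, forces in N, time in s.
With the tool pointing down it reaches from about 0.275 to 0.825 m from the base axis. Payload 5.2 kg.
Tool frame: the origin (TCP) lies on the mounting face of the last link; the fingertips stand 186 mm ahead of it and the grasp point (between the pads) lies 167 mm ahead of it (bot.pinch_z is the distance from the TCP to the grasp point, in m); z points along the fingers, x is the direction in which the jaws open and shut, and the axes are right-handed (so a half turn about z gives the same grasp; the last joint's range is limited). The gripper opens to 93 mm and grips with 3 to 60 N. Pads are 15 mm wide; open, the fingers measure 128 mm over their backs; the gripper's body (75 mm by 188 mm) begins 65 mm behind the grasp point.
Start: joints at [0.954, 0.259, 1.535, -0, 1.348, -0.203], TCP at [0.221, 0.504, 0.405] pointing down, gripper open.
Joint ranges: [-3.14, 3.14], [-0.91, 2.08], [0.19, 2.58], [-1.22, 4.36], [0.22, 2.71], [-3.12, 3.12]. Speed limits (rad/s): [2.57, 2.57, 3.14, 3.14, 3.14, 3.14].

### API

Orientations are given as [roll, pitch, yaw] about the fixed x, y, z axes, in that order (R = Rz(yaw) Ry(pitch) Rx(roll)).
In Python, from plant import bot, cams, workorder gives the robot as it stands.
- The arm moves only by the tool send_rows, never from a script. Its argument "plan" is a list that holds one entry, the list of rows, each a list of 6 numbers: the shift along the tool's x, y, z in units of 40 mm (1.0 is 40 mm), then the turn, a rotation vector about the tool's x, y, z in units of 6 degrees (1.0 is 6 degrees). A call has 1 to 12 rows; each row is the pose to reach, as a shift and turn from the pose commanded when the call began, along the tool's axes at that moment; what a row does not reach only later rows make up. A row lasts 1/12 s, in which the tool goes at most 41.7 mm and 7.16 degrees, less where a joint would pass 70% of its speed; a pose out of reach is approached as far as the arm can. A call with a gripper value outside its range is refused whole. "gripper" is the finger opening in mm, from 0 to 93, set as the call begins (left out, the last holds). The fingers move at their own pace and stop on an object; "grip_force" is the grip in N (left out, the last holds). Time passes only in rows, so rows that repeat a pose let the fingers close. It gives the time, the measured TCP pose, the force and the opening at its end, in the units of the state.
- bot.state(): the state, without advancing time (a new reading comes with each control period).
- cams.get_image(name): name is "side" or "top" or "wrist"; returns the picture (480x640x3 uint8, red, green, blue); there is no depth.
- cams.camera_info(name): a dict with "intrinsics" (3x3 intrinsics, pixels), "extrinsics" (4x4, takes a point from camera to world coordinates). Camera axes: x right, y down, z forward; pixel columns grow to the right and rows downward; lengths in m; the calibration is good to about 2 mm. The wrist camera is an equidistant fisheye: a pixel r from the principal point sees the ray r / f radians off the axis. A picture is of the moment at which its call begins: read the wrist's pose just before it. camera_info takes no time and is no camera call; for the wrist camera it gives the pose at the moment of the call.
- workorder.finish_job(): hands the job in, once; it reports no verdict.
The state is a dict: "time": time; "joint_positions": joint angles; "qd": joint speeds; "effort": joint torques, N m; "ee_pos": TCP position; "tool_rot": TCP orientation; "contact_force": force on the tool from outside, world axes, zero at the start; "ft_torque": the same for the moment, N m; "width": finger opening in m.
Only numpy, scipy, OpenCV 4.12 (cv2) and the standard library are available. Lean on these libraries where they do the work, as an engineer would, in place of code of your own. Each camera call takes 0.05 s, during which the arm holds its last target.

## Working session

There is one attempt and no reset: what is moved stays moved. The work goes in short steps, Python scripts to look and compute and a tool call to move; the robot and the scene stay as the last step left them, time stands still between calls to the robot, and variables do not carry over. Pictures are saved under pics/ and viewed, and the job is handed in when it is done.

Besides the shell and the picture viewer there is one more tool, called by a JSON object that holds its "op" and its "data", one argument or row to a line. send_rows: Moves the arm, as the interface text tells. Its arguments: {"type":"object","properties":{"plan":{"type":"array","items":{"type":"array","items":{"type":"array","items":{"type":"number"}}}},"gripper":{"type":"number"},"grip_force":{"type":"number"}},"required":["plan"]}

```bash
ls; mkdir -p pics
python3 - <<'E'
from plant import bot, cams, workorder
import cv2, numpy as np
print(bot.state()); print(bot.pinch_z)
np.set_printoptions(precision=4,suppress=True)
for n in ["side","top","wrist"]:
    i=cams.camera_info(n); print(n,np.array(i["intrinsics"]),np.array(i["extrinsics"]))
for n in ["side","top","wrist"]:
    cv2.imwrite(f"pics/{n}0.png",cams.get_image(n)[:,:,::-1])
E
```

```text
pics
{'time': 0.0, 'joint_positions': array([ 9.54234391e-01,  2.59361160e-01,  1.53607202e+00, -3.79209468e-05,
        1.34799650e+00, -2.02807444e-01]), 'qd': array([ 0.00090446, -0.00019941,  0.00211337,  0.00087396,  0.00077705,
        0.00102815]), 'effort': array([ 1.34296850e-03, -4.37301528e+01, -2.84006953e+01,  7.22292974e-02,
        4.13475931e-02, -1.32620480e-04]), 'ee_pos': array([0.22099231, 0.50342043, 0.40391207]), 'tool_rot': array([-3.14125885e+00,  1.80682255e-03,  1.15705055e+00]), 'contact_force': array([0.26252077, 0.70505449, 0.22091687]), 'ft_torque': array([ 0.04139342, -0.04996378, -0.01257623]), 'width': 0.09285997349591098}
0.1673
side [[518.5475   0.     319.9683]
 [  0.     518.5475 237.8986]
 [  0.       0.       1.    ]] [[ 0.9573 -0.2267  0.1793  0.3653]
 [-0.2887 -0.7184  0.6329 -0.6689]
 [-0.0147 -0.6576 -0.7532  0.8772]
 [ 0.      0.      0.      1.    ]]
top [[619.0725   0.     310.5709]
 [  0.     619.0725 230.553 ]
 [  0.       0.       1.    ]] [[-0.0215 -0.9975  0.0673  0.4795]
 [-0.9997  0.0207 -0.0131  0.0113]
 [ 0.0116 -0.0676 -0.9976  1.2024]
 [ 0.      0.      0.      1.    ]]
wrist [[371.6483   0.     322.2536]
 [  0.     371.6483 235.283 ]
 [  0.       0.       1.    ]] [[ 0.4016  0.8818  0.2474  0.153 ]
 [ 0.9158 -0.3862 -0.1102  0.5336]
 [-0.0016  0.2709 -0.9626  0.3843]
 [ 0.      0.      0.      1.    ]]
```

View pics/side0.png

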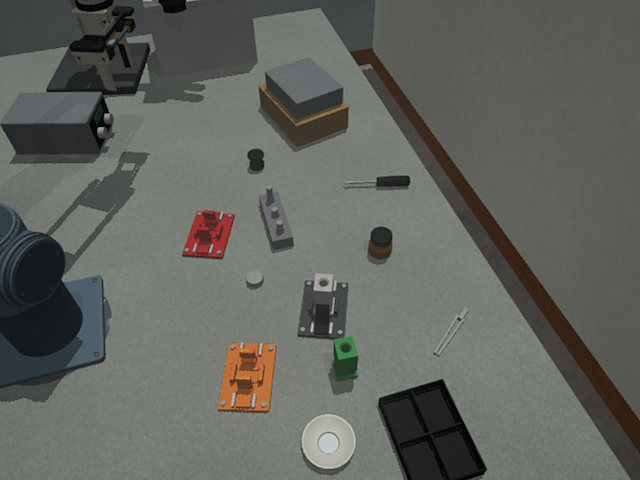

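View pics/top0.png

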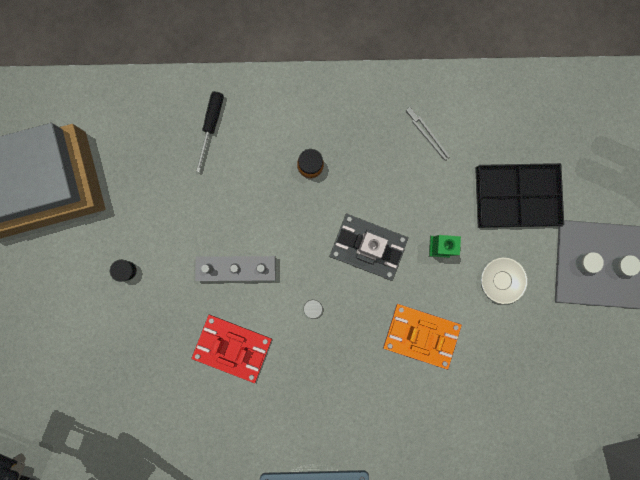

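View pics/wrist0.png

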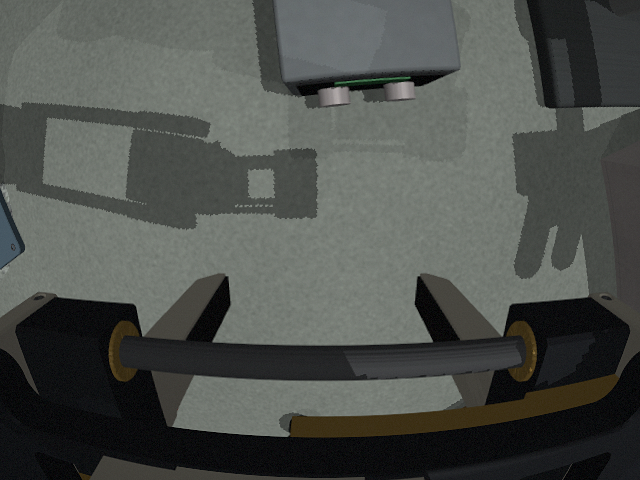

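```bash
cat > h.py <<'E'
import numpy as np, cv2
from scipy.spatial.transform import Rotation as Rn
from plant import bot, cams, workorder
np.set_printoptions(precision=4,suppress=True)
def info(n):
    i=cams.camera_info(n); return np.array(i["intrinsics"]),np.array(i["extrinsics"])
def proj(n,P,I=None):
    K,E=I or info(n); p=(np.atleast_2d(P)-E[:3,3])@E[:3,:3]
    if n=="wrist":
        r=np.hypot(p[:,0],p[:,1]); t=np.arctan2(r,p[:,2]); s=t/np.maximum(r,1e-9)
        return np.c_[K[0,2]+K[0,0]*s*p[:,0],K[1,2]+K[1,1]*s*p[:,1]]
    return np.c_[K[0,2]+K[0,0]*p[:,0]/p[:,2],K[1,2]+K[1,1]*p[:,1]/p[:,2]]
def ray(n,uv,I=None):
    K,E=I or info(n); x=(uv[0]-K[0,2])/K[0,0]; y=(uv[1]-K[1,2])/K[1,1]
    if n=="wrist":
        t=np.hypot(x,y); d=np.array([np.sin(t)*x/t,np.sin(t)*y/t,np.cos(t)])
    else: d=np.array([x,y,1.])
    return E[:3,3],E[:3,:3]@d
def onz(n,uv,z,I=None):
    o,d=ray(n,uv,I); return o+d*(z-o[2])/d[2]
def st():
    s=bot.state(); T=np.eye(4); T[:3,3]=s["ee_pos"]; T[:3,:3]=Rn.from_euler("xyz",s["tool_rot"]).as_matrix()
    return s,T
def grab(n,f):
    I=info(n); im=cams.get_image(n)[:,:,::-1].copy(); cv2.imwrite("pics/"+f,im); return im,I
def rel(Tc,pos,rpy):
    "row units to reach TCP pos, rpy from Tc"
    R=Rn.from_euler("xyz",rpy).as_matrix()
    return np.r_[Tc[:3,:3].T@(np.array(pos)-Tc[:3,3])/0.04, np.degrees(Rn.from_matrix(Tc[:3,:3].T@R).as_rotvec())/6]
E
python3 - <<'E'
from h import *
a=cv2.imread("pics/top0.png")[190:310,180:420]; b=cv2.imread("pics/side0.png")[170:350,230:390]
cv2.imwrite("pics/za.png",cv2.resize(a,None,fx=3.3,fy=3.3,interpolation=cv2.INTER_CUBIC))
cv2.imwrite("pics/zb.png",cv2.resize(b,None,fx=3.3,fy=3.3,interpolation=cv2.INTER_CUBIC))
print("nest ctr approx",onz("top",(369,247),.008),"head",onz("top",(373,244),.093))
for u in [(206,268),(234,268),(261,268)]: print(onz("top",u,.06))
E
```

```text
nest ctr approx [ 0.5258 -0.1165  0.008 ] head [ 0.5278 -0.1147  0.093 ]
[0.4915 0.1901 0.06  ]
[0.4904 0.1387 0.06  ]
[0.4894 0.0891 0.06  ]
```

View pics/za.png

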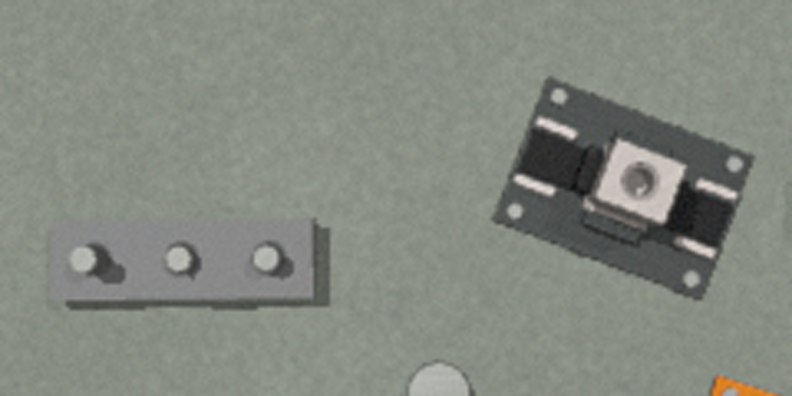

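View pics/zb.png

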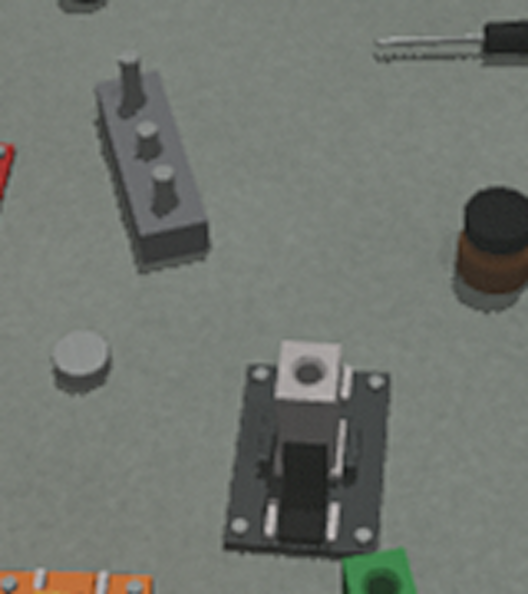

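Run:
```python
from h import *
z=lambda x,y:(180+(x+.5)/3.3-.5,190+(y+.5)/3.3-.5)
zs=lambda x,y:(230+(x+.5)/3.3-.5,170+(y+.5)/3.3-.5)
print("rod top",onz("top",z(83,258),.072),onz("side",zs(129,60),.072))
print("rods",onz("top",z(178,258),.050),onz("top",z(266,258),.058))
C=[onz("top",z(*c),.008)[:2] for c in [(548,77),(753,156),(703,299),(493,221)]]
print(np.array(C),np.mean(C,0)); 
v=[C[1]-C[0],C[2]-C[3],C[3]-C[0],C[2]-C[1]]
print([ (np.linalg.norm(a),np.degrees(np.arctan2(a[1],a[0]))) for a in v])
print("bore",onz("top",z(640,181),.093),onz("side",zs(309,372),.093))
S=[onz("side",zs(*c),.008)[:2] for c in [(246,366),(391,374),(379,556),(224,549)]]
print(np.array(S),np.mean(S,0))
s,T=st(); print(np.r_[T[:3,3]],rel(T,[.4915,.19,.32],[np.pi,0,-.02]))
```

```text
rod top [0.4917 0.1904 0.072 ] [0.49   0.1861 0.072 ]
rods [0.4908 0.1406 0.05  ] [0.4897 0.0906 0.058 ]
[[ 0.5927 -0.0731]
 [ 0.5438 -0.1923]
 [ 0.4608 -0.1604]
 [ 0.5089 -0.0388]] [ 0.5266 -0.1162]
[(np.float64(0.1288263260249075), np.float64(-112.34887055242751)), (np.float64(0.13070710123860627), np.float64(-111.59133146175859)), (np.float64(0.09059512676079017), np.float64(157.74466347126466)), (np.float64(0.08888979814910396), np.float64(158.95149877076238))]
bore [ 0.5269 -0.1158  0.093 ] [ 0.526  -0.1174  0.093 ]
[[ 0.507  -0.0413]
 [ 0.592  -0.0745]
 [ 0.5436 -0.195 ]
 [ 0.4594 -0.164 ]] [ 0.5255 -0.1187]
[0.221  0.5035 0.4041] [-4.4535  9.3427  2.1061  0.0049  0.013  11.2393]
```

{"op": "send_rows", "data": {
  "plan": [
    [[-0.4,0.85,0,0,0,1],[-0.8,1.7,0,0,0,2],[-1.2,2.55,0,0,0,3],[-1.6,3.4,0,0,0,4],[-2,4.25,0,0,0,5],[-2.4,5.1,0,0,0,6.1],[-2.8,5.95,0.2,0,0,7.2],[-3.2,6.8,0.6,0,0,8.3],[-3.6,7.65,1,0,0,9.3],[-4,8.5,1.4,0,0,10.3],[-4.45,9.34,1.8,0,0,11.2],[-4.45,9.34,2.1,0,0,11.24]]
  ]
}}

```text
time: 1.15
ee_pos: [0.4953, 0.1856, 0.3194]
tool_rot: [3.139, -0.002, -0.03]
contact_force: [0.3, 0.6, 0.9]
width: 0.0932
```

Run:
```python
from h import *
s,T=st(); print(s['time'],T,s['tool_rot'])
im,I=grab("wrist","w1.png")
print(proj("wrist",[[.4917,.1904,.072],[.4917,.1904,.03],[.4908,.1406,.05],[.4897,.0906,.058]],I))
g=T[:3,3]+T[:3,2]*.1673; print(g,proj("wrist",g,I))
```

```text
1.15 [[ 0.9996 -0.0299  0.0017  0.4953]
 [-0.0299 -0.9995 -0.0022  0.1856]
 [ 0.0017  0.0022 -1.      0.3194]
 [ 0.      0.      0.      1.    ]] [ 3.1394 -0.0017 -0.0299]
[[314.1908 244.0993]
 [315.2518 227.5234]
 [315.9873 299.4024]
 [316.7886 360.7047]]
[0.4956 0.1852 0.1521] [[320.0134 308.4038]]
```

View pics/w1.png

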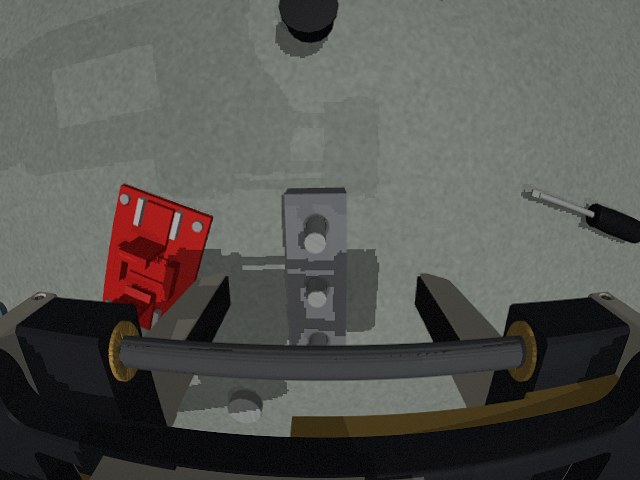

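Run:
```python
from h import *
s,T=st(); print(s['time'],T[:3,3],s['tool_rot'],s['qd'])
im,I=grab("wrist","w2.png")
c=im[215:325,260:370]; cv2.imwrite("pics/w2z.png",cv2.resize(c,None,fx=5,fy=5,interpolation=cv2.INTER_CUBIC))
s,T=st(); print(s['time'],T[:3,3],s['tool_rot'])
print(proj("wrist",[[.4917,.1904,.072]],I))
```

```text
1.2 [0.4928 0.1873 0.317 ] [ 3.1401  0.0044 -0.0266] [ 0.0616 -0.0304  0.0145  0.0244  0.0898 -0.0218]
1.25 [0.4917 0.1887 0.3182] [ 3.1407  0.0053 -0.0234]
[[320.4698 247.8635]]
```

View pics/w2z.png

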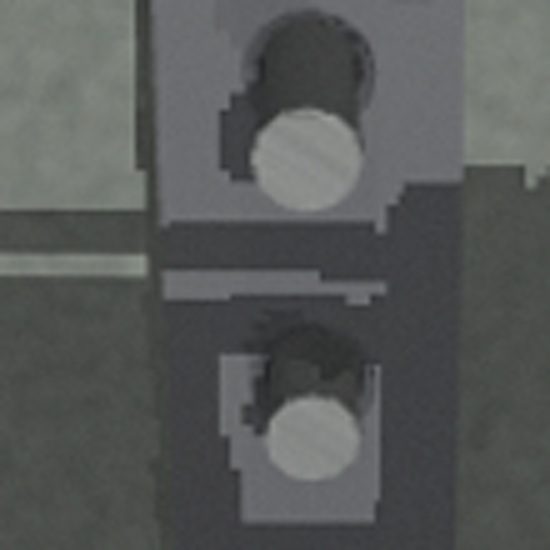

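{"op": "send_rows", "data": {
  "plan": [
    [[0,-0.03,0.5,0,0,0],[0,-0.03,1.0,0,0,0],[0,-0.03,1.5,0,0,0],[0,-0.03,1.8,0,0,0],[0,-0.03,1.8,0,0,0],[0,-0.03,1.8,0,0,0],[0,-0.03,1.8,0,0,0]]
  ],
  "gripper": 40
}}

```text
time: 1.83
ee_pos: [0.4918, 0.1924, 0.2501]
tool_rot: [-3.141, -0.002, -0.019]
contact_force: [1.1, 0.1, 0.1]
width: 0.0506
```

Run:
```python
from h import *
s,T=st(); print(s['time'],T[:3,3],s['tool_rot'],s['width'],s['contact_force'])
im,I=grab("wrist","w3.png")
print(proj("wrist",[[.492,.1912,.072]],I))
c=im[230:350,200:440]; cv2.imwrite("pics/w3z.png",cv2.resize(c,None,fx=3.3,fy=3.3,interpolation=cv2.INTER_CUBIC))
```

```text
1.8333 [0.4918 0.1924 0.2501] [-3.1411 -0.0017 -0.0186] 0.05058004866002703 [1.1288 0.0695 0.1336]
[[319.9878 300.4075]]
```

View pics/w3z.png

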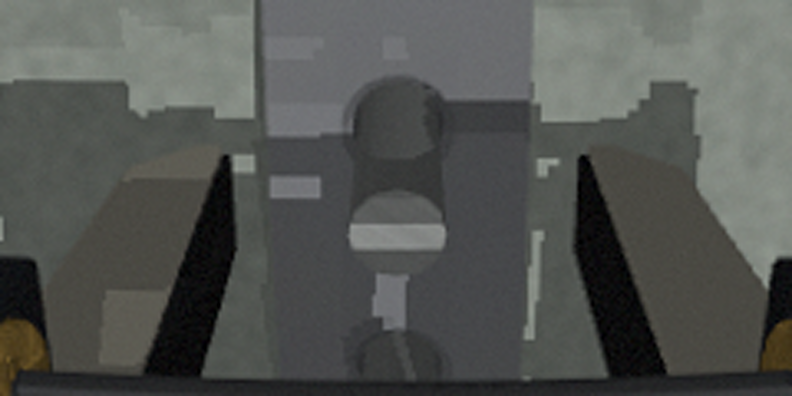

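{"op": "send_rows", "data": {
  "plan": [
    [[0,0,0.2,0,0,0],[0,0,0.33,0,0,0],[0,0,0.33,0,0,0],[0,0,0.33,0,0,0],[0,0,0.33,0,0,0]]
  ]
}}

```text
time: 2.3
ee_pos: [0.4917, 0.1915, 0.2355]
tool_rot: [3.142, 0.0, -0.02]
contact_force: [-0.4, 0.2, -0.0]
width: 0.04
```

{"op": "send_rows", "data": {
  "plan": [
    [[0,0,0,0,0,0],[0,0,0,0,0,0],[0,0,0,0,0,0],[0,0,0,0,0,0],[0,0,0,0,0,0],[0,0,0,0,0,0],[0,0,0,0,0,0],[0,0,0,0,0,0]]
  ],
  "gripper": 5,
  "grip_force": 25
}}

```text
time: 2.97
ee_pos: [0.4917, 0.1916, 0.2356]
tool_rot: [-3.142, -0.0, -0.02]
contact_force: [-0.1, 0.7, 0.5]
width: 0.0138
```

Run:
```python
from h import *
s,T=st(); print(s['time'],T[:3,3],s['tool_rot'],s['width'],s['contact_force'])
im,I=grab("wrist","w4.png")
c=im[230:350,200:440]; cv2.imwrite("pics/w4z.png",cv2.resize(c,None,fx=3.3,fy=3.3,interpolation=cv2.INTER_CUBIC))
print(proj("wrist",[[.492,.1912,.072]],I))
```

```text
2.9667 [0.4917 0.1916 0.2356] [-3.1416 -0.0002 -0.02  ] 0.013757237830318318 [-0.1261  0.6689  0.453 ]
[[320.6556 313.0092]]
```

View pics/w4z.png

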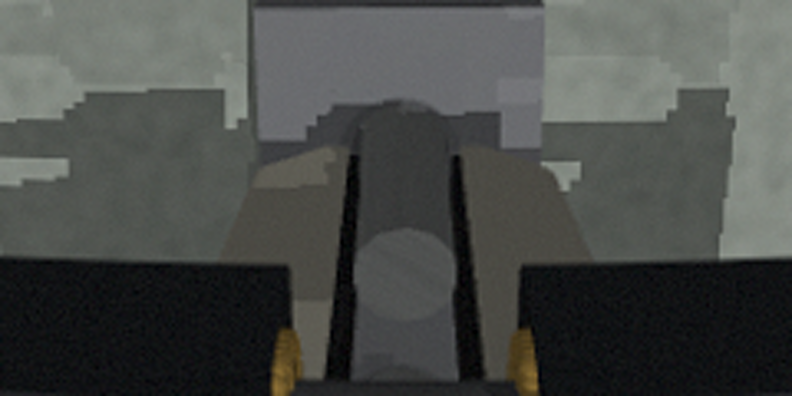

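Run:
```python
from h import *
s,T=st(); 
y=-.384; x=np.array([np.cos(y),np.sin(y),0])
for off in (0.045,0): print(rel(T,np.array([.5265,-.1165,.365])-off*x,[np.pi,0,y]))
```

```text
[-0.0262  7.283  -3.2347 -0.0003 -0.0014  3.4754]
[ 1.0251  7.6834 -3.2345 -0.0003 -0.0014  3.4754]
```

{"op": "send_rows", "data": {
  "plan": [
    [[0,0,-0.4,0,0,0],[0,0,-1.1,0,0,0],[0,0,-1.9,0,0,0],[0,0.3,-2.6,0,0,0.2],[0,1.1,-3.1,0,0,0.6],[0,2.0,-3.23,0,0,1.0],[0,2.9,-3.23,0,0,1.5],[0,3.8,-3.23,0,0,2.0],[0,4.7,-3.23,0,0,2.5],[0,5.6,-3.23,0,0,2.9],[0,6.5,-3.23,0,0,3.3],[0,7.2,-3.23,0,0,3.48]]
  ]
}}

```text
time: 4.02
ee_pos: [0.4854, -0.0987, 0.3647]
tool_rot: [3.141, -0.0, -0.387]
contact_force: [0.2, 0.5, -0.6]
width: 0.0131
```

{"op": "send_rows", "data": {
  "plan": [
    [[0,0.08,0,0,0,0],[0,0.08,0,0,0,0],[0,0.08,0,0,0,0],[0,0.08,0,0,0,0],[0,0.08,0,0,0,0],[0,0.08,0,0,0,0]]
  ]
}}

```text
time: 4.52
ee_pos: [0.4847, -0.0981, 0.3648]
tool_rot: [-3.141, 0.0, -0.383]
contact_force: [-1.0, -0.7, -1.2]
width: 0.0135
```

Run:
```python
from h import *
s,T=st(); print(s['time'],T[:3,3],s['tool_rot'],s['width'],s['contact_force'])
im,I=grab("wrist","w5.png")
print(proj("wrist",[[.5265,-.1165,.093]],I))
g=T@np.array([0,0,.1673+.004-.0-.008,1]); print(proj("wrist",g[:3],I))
```

```text
4.5167 [ 0.4847 -0.0981  0.3648] [-3.1414  0.0001 -0.3825] 0.013460536240654651 [-1.0346 -0.7406 -1.1755]
[[384.6632 243.5317]]
[[320.0506 313.246 ]]
```

View pics/w5.png

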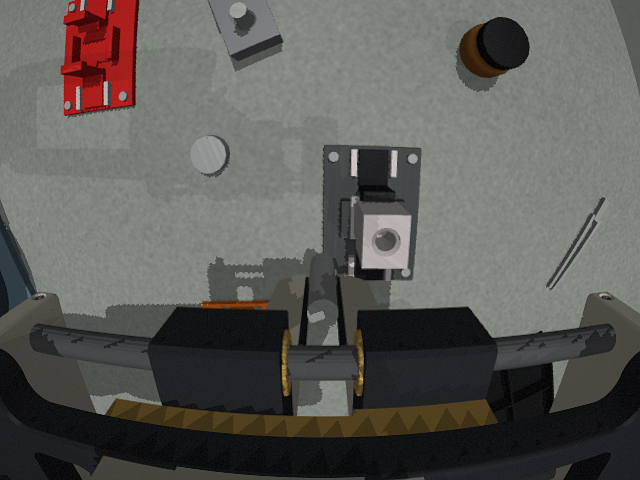

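Run:
```python
from h import *
im=cv2.imread("pics/w5.png"); c=im[130:290,300:440]
cv2.imwrite("pics/w5z.png",cv2.resize(c,None,fx=3.7,fy=3.7,interpolation=cv2.INTER_CUBIC))
I=info("wrist"); print(onz("wrist",(386,240),.093,I))
```

```text
[ 0.5283 -0.1146  0.093 ]
```

View pics/w5z.png

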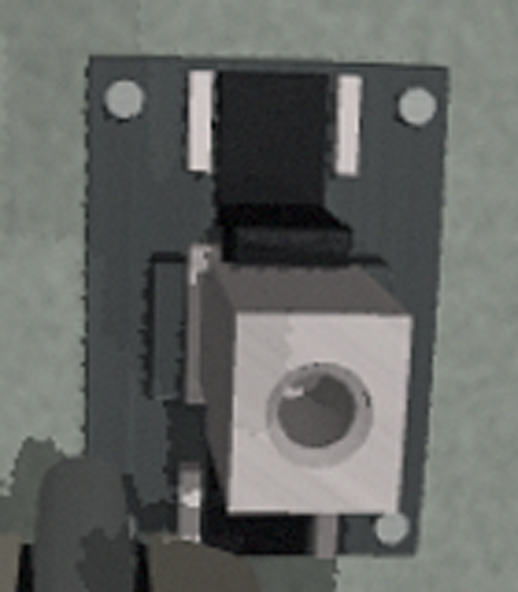

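Run:
```python
from h import *
s,T=st(); I=info("wrist")
a=np.linspace(0,2*np.pi,60)
for d in (.1673-.0045,.1673-.0045+.064):
    P=np.c_[.007*np.cos(a),.007*np.sin(a),np.full(60,d),np.ones(60)]@T.T
    q=proj("wrist",P[:,:3],I); print(d,q.min(0),q.max(0),q.mean(0))
im=cv2.imread("pics/w5.png"); c=im[240:340,270:370]
cv2.imwrite("pics/w5y.png",cv2.resize(c,None,fx=5,fy=5,interpolation=cv2.INTER_CUBIC))
print(onz("wrist",(385.8,241.5),.093,I), T[:3,3])
```

```text
0.1628 [303.889  299.2375] [336.249  327.6595] [320.3339 313.5698]
0.2268 [308.8403 252.0534] [332.4424 274.2125] [320.8327 263.1896]
[ 0.5278 -0.1156  0.093 ] [ 0.4847 -0.0982  0.3648]
```

View pics/w5y.png

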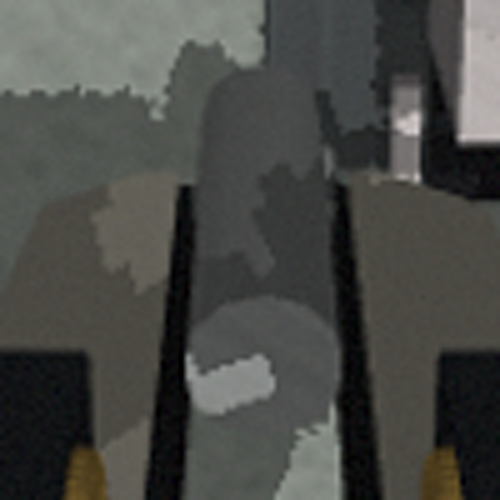

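Run:
```python
from h import *
s,T=st(); print(s['time'],T[:3,3])
for z in (.325,.2835): print(rel(T,[.5267,-.1156,z],[np.pi,0,-.384]))
```

```text
4.5667 [ 0.4847 -0.0982  0.3648]
[ 1.1354  0.0116  0.995  -0.001  -0.      0.0138]
[ 1.1354  0.0117  2.0325 -0.001  -0.      0.0138]
```

{"op": "send_rows", "data": {
  "plan": [
    [[0.4,0,0,0,0,0],[0.9,0.01,0,0,0,0],[1.13,0.01,0.3,0,0,0],[1.13,0.01,0.8,0,0,0],[1.13,0.01,0.95,0,0,0],[1.13,0.01,0.95,0,0,0],[1.13,0.01,0.95,0,0,0],[1.13,0.01,0.95,0,0,0],[1.13,0.01,0.95,0,0,0]]
  ]
}}

```text
time: 5.32
ee_pos: [0.5266, -0.1165, 0.3279]
tool_rot: [3.141, -0.002, -0.384]
contact_force: [-0.4, 0.2, -0.8]
width: 0.0133
```

Run:
```python
from h import *
s,T=st(); print(s['time'],T[:3,3],s['tool_rot'],s['width'],s['contact_force'])
im,I=grab("wrist","w6.png")
a=im[220:340,260:400]; a=cv2.resize(a,None,fx=4,fy=4,interpolation=cv2.INTER_CUBIC)
cv2.imwrite("pics/w6z.png",a)
im,I=grab("side","s6.png"); b=im[230:350,270:370]; cv2.imwrite("pics/s6z.png",cv2.resize(b,None,fx=5,fy=5,interpolation=cv2.INTER_CUBIC))
```

```text
5.3167 [ 0.5266 -0.1165  0.3279] [ 3.1415 -0.0019 -0.3842] 0.013317883085776208 [-0.3737  0.1848 -0.7746]
```

View pics/w6z.png

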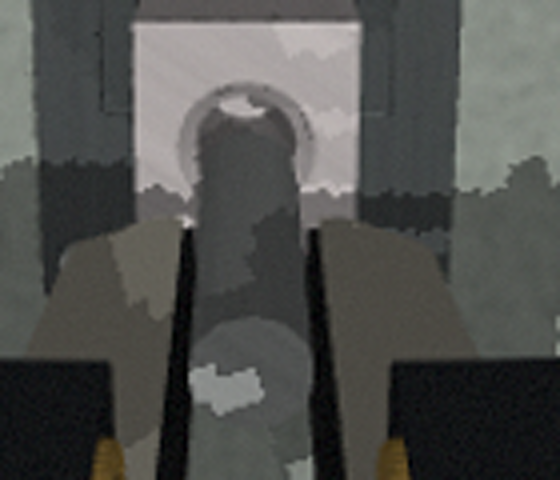

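View pics/s6z.png

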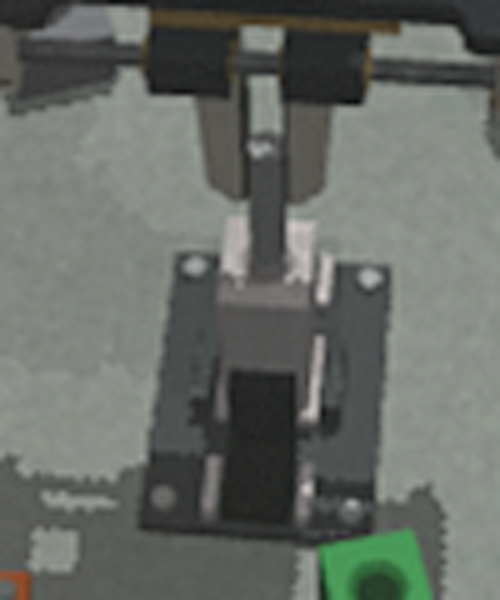

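Run:
```python
from h import *
s,T=st(); I=info("wrist"); print(T[:3,3],s['tool_rot'],s['contact_force'])
a=np.linspace(0,2*np.pi,60)
def circ(d,r):
    P=np.c_[r*np.cos(a),r*np.sin(a),np.full(60,d),np.ones(60)]@T.T
    q=proj("wrist",P[:,:3],I); print(d,(q.min(0)-[260,220]+.4)*4,(q.max(0)-[260,220]+.4)*4)
circ(.1628,.007);circ(.2268,.007); dm=T[2,3]-.093; circ(dm,.01075)
im=cv2.imread("pics/w6.png")
a2=cv2.resize(im[230:290,290:350],None,fx=10,fy=10,interpolation=cv2.INTER_CUBIC); a2=cv2.convertScaleAbs(a2,alpha=1.6,beta=10)
cv2.imwrite("pics/w6y.png",a2)
```

```text
[ 0.5265 -0.1166  0.3277] [ 3.1415 -0.0017 -0.3844] [-0.368  -0.4947 -0.3353]
0.1628 [177.2369 318.803 ] [306.6665 432.4709]
0.2268 [197.0081 130.0068] [291.4118 218.6345]
0.23471904722308753 [174.3406  89.9857] [314.4971 222.1712]
```

View pics/w6y.png

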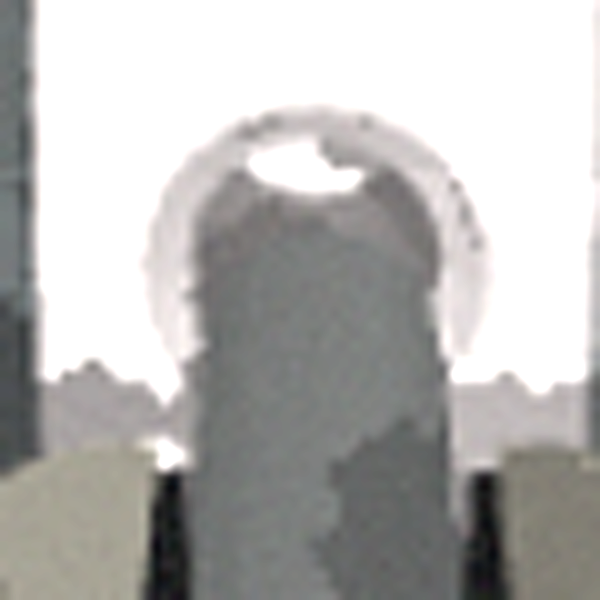

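{"op": "send_rows", "data": {
  "plan": [
    [[0,-0.025,0.05,0,0,0],[0,-0.025,0.15,0,0,0],[0,-0.025,0.25,0,0,0],[0,-0.025,0.35,0,0,0],[0,-0.025,0.45,0,0,0],[0,-0.025,0.45,0,0,0],[0,-0.025,0.45,0,0,0]]
  ]
}}

```text
time: 6.0
ee_pos: [0.5267, -0.1157, 0.3083]
tool_rot: [-3.142, 0.001, -0.385]
contact_force: [-0.1, -0.2, -0.5]
width: 0.0134
```

{"op": "send_rows", "data": {
  "plan": [
    [[0,0,0.1,0,0,0],[0,0,0.2,0,0,0],[0,0,0.3,0,0,0],[0,0,0.4,0,0,0],[0,0,0.5,0,0,0],[0,0,0.6,0,0,0],[0,0,0.62,0,0,0],[0,0,0.62,0,0,0],[0,0,0.62,0,0,0]]
  ]
}}

```text
time: 6.75
ee_pos: [0.5269, -0.1157, 0.284]
tool_rot: [3.142, -0.0, -0.384]
contact_force: [0.1, 0.2, -1.2]
width: 0.0134
```

Run:
```python
from h import *
s,T=st(); print(s['time'],T[:3,3],s['tool_rot'],s['width'],s['contact_force'])
im,I=grab("wrist","w7.png")
a=im[220:340,260:400]; a=cv2.resize(a,None,fx=4,fy=4,interpolation=cv2.INTER_CUBIC)
cv2.imwrite("pics/w7z.png",a)
im,I=grab("side","s7.png"); b=im[230:350,270:370]; cv2.imwrite("pics/s7z.png",cv2.resize(b,None,fx=5,fy=5,interpolation=cv2.INTER_CUBIC))
```

```text
6.75 [ 0.5269 -0.1157  0.284 ] [ 3.1416 -0.     -0.3845] 0.013366275902914443 [ 0.1079  0.1842 -1.2492]
```

View pics/w7z.png

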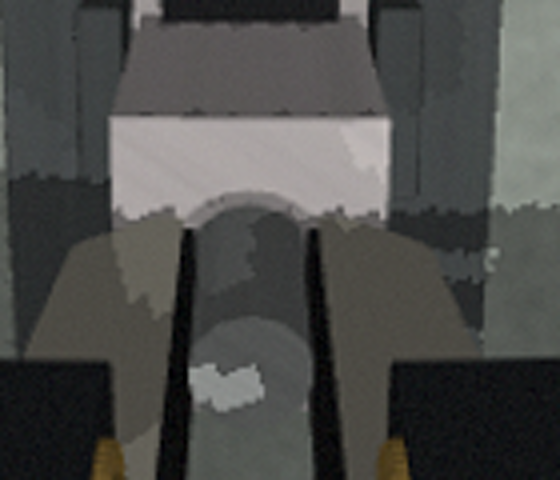

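View pics/s7z.png

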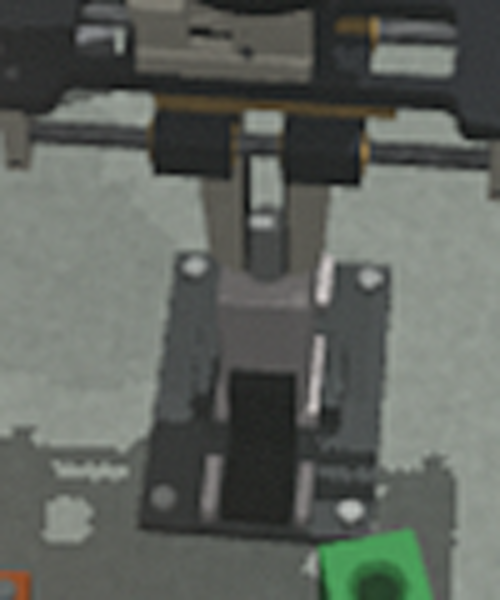

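{"op": "send_rows", "data": {
  "plan": [
    [[0,0,0.03,0,0,0],[0,0,0.06,0,0,0],[0,0,0.06,0,0,0],[0,0,0.06,0,0,0]]
  ]
}}

```text
time: 7.18
ee_pos: [0.5268, -0.1157, 0.2815]
tool_rot: [-3.142, 0.0, -0.384]
contact_force: [-0.2, -0.5, -0.5]
width: 0.0134
```

{"op": "send_rows", "data": {
  "plan": [
    [[0,0,0,0,0,0],[0,0,0,0,0,0],[0,0,0,0,0,0],[0,0,0,0,0,0],[0,0,0,0,0,0],[0,0,0,0,0,0],[0,0,0,0,0,0]]
  ],
  "gripper": 40
}}

```text
time: 7.77
ee_pos: [0.5268, -0.1157, 0.2816]
tool_rot: [3.142, -0.0, -0.384]
contact_force: [-0.2, -1.2, 0.1]
width: 0.0402
```

Run:
```python
from h import *
s,T=st(); print(s['time'],T[:3,3],s['tool_rot'],s['width'],s['contact_force'])
im,I=grab("wrist","w8.png")
a=im[220:340,260:400]; a=cv2.resize(a,None,fx=4,fy=4,interpolation=cv2.INTER_CUBIC)
cv2.imwrite("pics/w8z.png",a)
print((proj("wrist",[[.5269,-.1157,.117]],I)-[260,220])*4)
im,I=grab("side","s8.png"); b=im[230:350,270:370]; cv2.imwrite("pics/s8z.png",cv2.resize(b,None,fx=5,fy=5,interpolation=cv2.INTER_CUBIC))
print((proj("side",[[.5269,-.1157,.117]],I)-[270,230])*5)
```

```text
7.7667 [ 0.5268 -0.1157  0.2816] [ 3.1416 -0.0001 -0.3845] 0.040234492692411986 [-0.1801 -1.1622  0.1245]
[[241.042  367.1308]]
[[266.7364 218.9737]]
```

View pics/w8z.png

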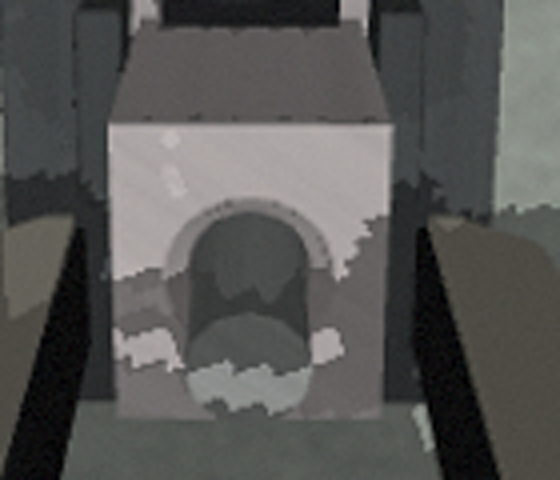

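View pics/s8z.png

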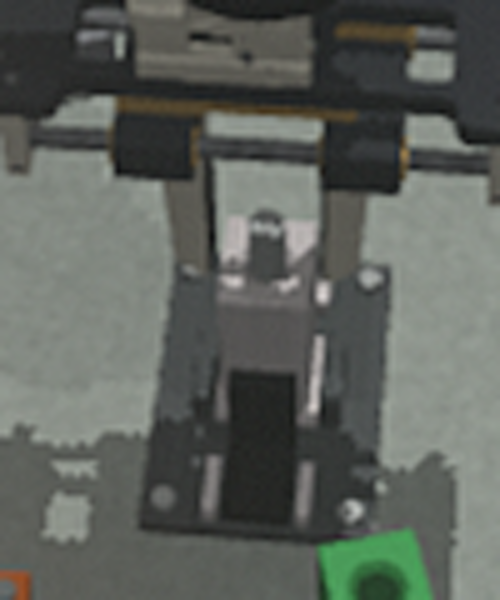

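{"op": "send_rows", "data": {
  "plan": [
    [[0,0,0,0,0,0],[0,0,0,0,0,0],[0,0,0.2,0,0,0],[0,0,0.45,0,0,0],[0,0,0.7,0,0,0],[0,0,0.93,0,0,0],[0,0,0.93,0,0,0],[0,0,0.93,0,0,0]]
  ],
  "gripper": 54
}}

```text
time: 8.53
ee_pos: [0.5264, -0.1156, 0.2431]
tool_rot: [-3.142, 0.003, -0.384]
contact_force: [0.6, 0.6, -0.1]
width: 0.0537
```

{"op": "send_rows", "data": {
  "plan": [
    [[0,0,0,0,0,0],[0,0,0,0,0,0],[0,0,0,0,0,0],[0,0,0,0,0,0],[0,0,0,0,0,0],[0,0,0,0,0,0],[0,0,0,0,0,0],[0,0,0,0,0,0]]
  ],
  "gripper": 20,
  "grip_force": 50
}}

```text
time: 9.2
ee_pos: [0.527, -0.1158, 0.2448]
tool_rot: [3.142, -0.001, -0.384]
contact_force: [-1.0, 0.1, 4.0]
width: 0.0338
```

Run:
```python
from h import *
s,T=st(); print(s['time'],T[:3,3],s['tool_rot'],s['width'],s['contact_force'],s['ft_torque'])
im,I=grab("wrist","w9.png")
# tip about heel edges: nest frame
yaw=s['tool_rot'][2]; 
nc=np.array([.5268,-.1158,0])
for th in (3,7.6):
  for sgn in (1,-1):   # +1: tip towards tool +y
    # in tool frame: tool x axis X, tool y Y(horizontal), tool z down. pivot at tool (0, sgn*.008, h)
    h=T[2,3]-.008
    p=np.array([0,sgn*.008,h])
    # tipping top towards +Y (tool): rotation about tool x by? z down: point at -z moves +y => rotvec +x: y' = -z*s -> z=-..: +
    R=Rn.from_rotvec([sgn*np.radians(th),0,0]).as_matrix()
    t=p-R@p
    print(th,sgn,t/.04,sgn*th/6)
```

```text
9.2 [ 0.527  -0.1158  0.2448] [ 3.1415 -0.0009 -0.3844] 0.033820128027581796 [-1.0162  0.1061  3.9923] [0.0083 0.135  0.0131]
3 1 [ 0.      0.3101 -0.0024] 0.5
3 -1 [ 0.     -0.3101 -0.0024] -0.5
7.6 1 [0.     0.7847 0.0255] 1.2666666666666666
7.6 -1 [ 0.     -0.7847  0.0255] -1.2666666666666666
```

View pics/w9.png

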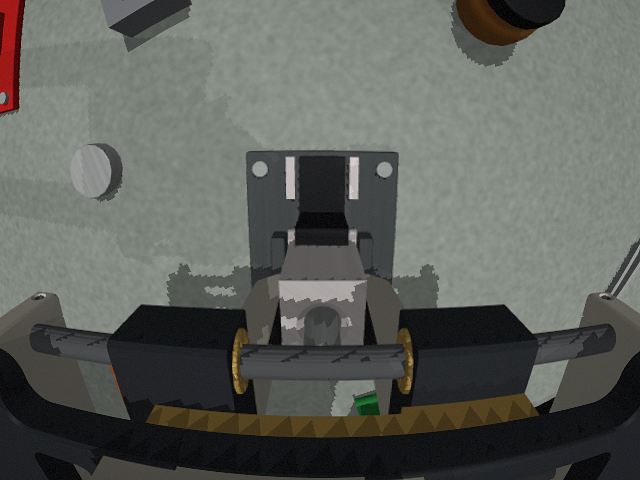

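{"op": "send_rows", "data": {
  "plan": [
    [[0,0.08,0,0.13,0,0],[0,0.16,0,0.26,0,0],[0,0.24,-0.002,0.38,0,0],[0,0.31,-0.002,0.5,0,0],[0,0.31,-0.002,0.5,0,0],[0,0.31,-0.002,0.5,0,0]]
  ]
}}

```text
time: 9.75
ee_pos: [0.5224, -0.1272, 0.2447]
tool_rot: [-3.087, -0.001, -0.386]
contact_force: [1.9, 3.5, 5.1]
width: 0.0337
```

Run:
```python
from h import *
s,T=st(); print(s['time'],T[:3,3],s['tool_rot'],s['width'],s['contact_force'],s['ft_torque'])
im,I=grab("wrist","w10.png")
cv2.imwrite("pics/w10z.png",cv2.resize(im[140:360,220:420],None,fx=2.7,fy=2.7,interpolation=cv2.INTER_CUBIC))
im,I=grab("side","s10.png"); b=im[230:350,270:370]; cv2.imwrite("pics/s10z.png",cv2.resize(b,None,fx=5,fy=5,interpolation=cv2.INTER_CUBIC))
```

```text
9.75 [ 0.5224 -0.1272  0.2447] [-3.0871 -0.0008 -0.3856] 0.03371926514170103 [1.8611 3.5121 5.0931] [ 0.5958 -0.2239  0.0197]
```

View pics/s10z.png

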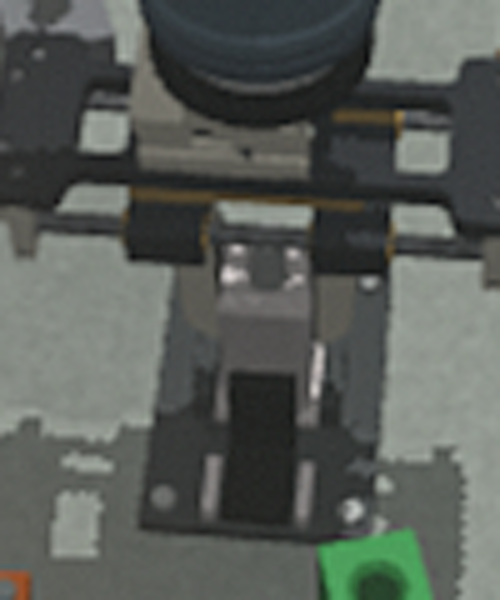

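View pics/w10z.png

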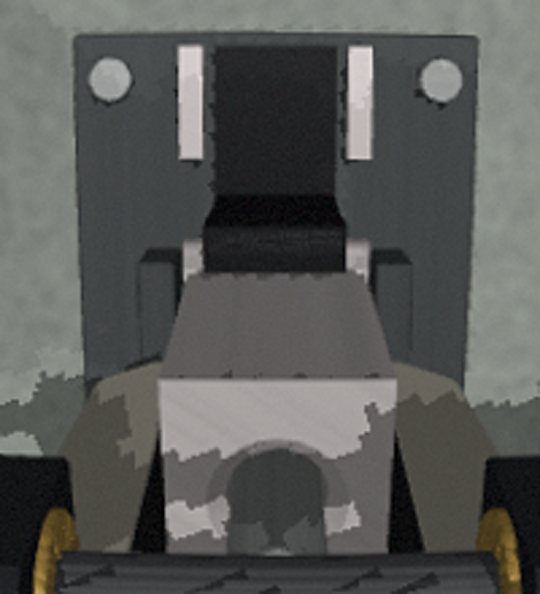

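{"op": "send_rows", "data": {
  "plan": [
    [[0,0.08,0,0.13,0,0],[0,0.16,0,0.26,0,0],[0,0.24,0,0.385,0,0],[0,0.32,0,0.51,0,0],[0,0.4,0,0.64,0,0],[0,0.475,0.003,0.767,0,0],[0,0.475,0.003,0.767,0,0],[0,0.475,0.003,0.767,0,0],[0,0.475,0.003,0.767,0,0]]
  ]
}}

```text
time: 10.6
ee_pos: [0.5153, -0.1448, 0.2435]
tool_rot: [-3.007, -0.001, -0.385]
contact_force: [3.3, 4.5, 5.3]
width: 0.0339
```

Run:
```python
from h import *
s,T=st(); print(s['time'],T[:3,3],s['tool_rot'],s['width'],s['contact_force'],s['ft_torque'])
im,I=grab("wrist","w11.png")
cv2.imwrite("pics/w11z.png",cv2.resize(im[120:360,220:420],None,fx=2.5,fy=2.5,interpolation=cv2.INTER_CUBIC))
im,I=grab("side","s11.png"); b=im[230:350,270:370]; cv2.imwrite("pics/s11z.png",cv2.resize(b,None,fx=5,fy=5,interpolation=cv2.INTER_CUBIC))
```

```text
10.6 [ 0.5153 -0.1448  0.2435] [-3.0071 -0.0007 -0.3852] 0.03387262544698336 [3.327  4.4533 5.3457] [ 0.815  -0.5133 -0.0306]
```

View pics/s11z.png

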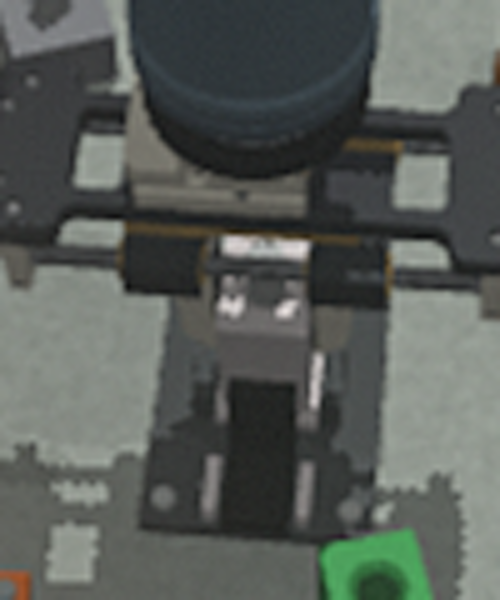

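View pics/w11z.png

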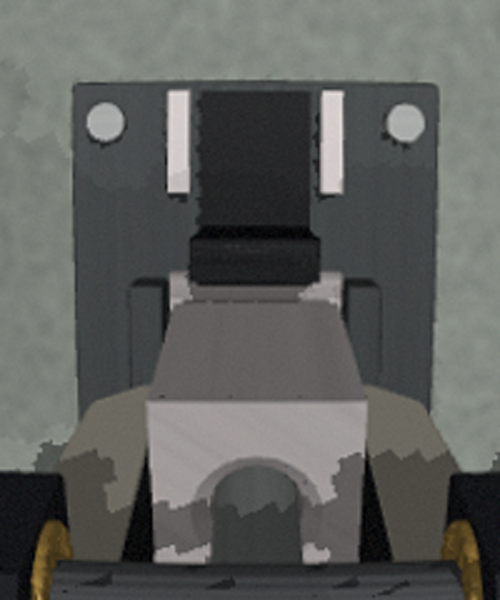

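{"op": "send_rows", "data": {
  "plan": [
    [[0,0.031,-0.001,0.05,0,0],[0,0.031,-0.001,0.05,0,0],[0,0.031,-0.001,0.05,0,0]]
  ]
}}

```text
time: 10.95
ee_pos: [0.5148, -0.1459, 0.2434]
tool_rot: [-3.002, -0.001, -0.385]
contact_force: [3.7, 5.1, 5.5]
width: 0.0335
```

{"op": "send_rows", "data": {
  "plan": [
    [[0,-0.103,0.005,-0.167,0,0],[0,-0.206,0.011,-0.333,0,0],[0,-0.31,0.019,-0.5,0,0],[0,-0.413,0.028,-0.667,0,0],[0,-0.515,0.04,-0.833,0,0],[0,-0.618,0.053,-1.0,0,0],[0,-0.715,0.068,-1.16,0,0],[0,-0.812,0.084,-1.317,0,0],[0,-0.812,0.084,-1.317,0,0],[0,-0.812,0.084,-1.317,0,0]]
  ]
}}

```text
time: 11.78
ee_pos: [0.5271, -0.1155, 0.2448]
tool_rot: [-3.141, -0.001, -0.384]
contact_force: [1.1, 4.4, 7.1]
width: 0.0335
```

Run:
```python
from h import *
s,T=st(); print(s['time'],T[:3,3],s['tool_rot'],s['width'],s['contact_force'],s['ft_torque'])
im,I=grab("side","s12.png"); b=im[230:350,270:370]; cv2.imwrite("pics/s12z.png",cv2.resize(b,None,fx=5,fy=5,interpolation=cv2.INTER_CUBIC))
```

```text
11.7833 [ 0.5271 -0.1155  0.2448] [-3.1408 -0.0008 -0.3838] 0.03354179499250604 [1.0936 4.4316 7.1267] [ 0.8014 -0.2728 -0.0004]
```

View pics/s12z.png

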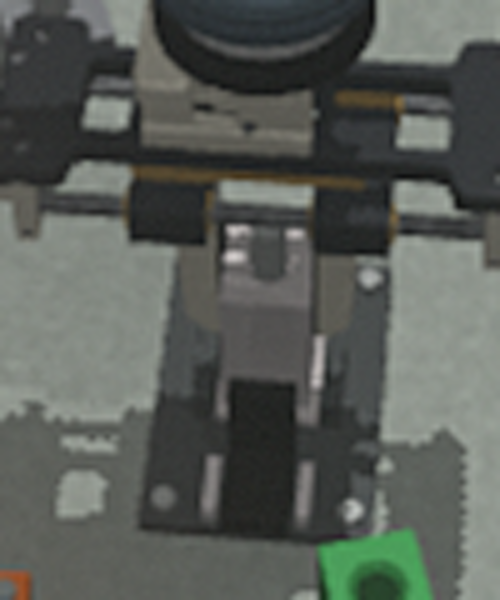

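{"op": "send_rows", "data": {
  "plan": [
    [[0,-0.103,-0.002,-0.167,0,0],[0,-0.206,-0.003,-0.333,0,0],[0,-0.31,-0.002,-0.5,0,0],[0,-0.413,0,-0.667,0,0],[0,-0.515,0.005,-0.833,0,0],[0,-0.618,0.011,-1.0,0,0],[0,-0.715,0.02,-1.16,0,0],[0,-0.815,0.029,-1.317,0,0],[0,-0.815,0.029,-1.317,0,0],[0,-0.815,0.029,-1.317,0,0]]
  ]
}}

```text
time: 12.67
ee_pos: [0.539, -0.0864, 0.2434]
tool_rot: [3.002, -0.0, -0.383]
contact_force: [-0.6, -1.9, 6.2]
width: 0.0334
```

Run:
```python
from h import *
s,T=st(); print(s['time'],T[:3,3],s['tool_rot'],s['width'],s['contact_force'],s['ft_torque'])
im,I=grab("side","s13.png"); b=im[230:350,270:370]; cv2.imwrite("pics/s13z.png",cv2.resize(b,None,fx=5,fy=5,interpolation=cv2.INTER_CUBIC))
im,I=grab("wrist","w13.png")
cv2.imwrite("pics/w13z.png",cv2.resize(im[120:360,220:420],None,fx=2.5,fy=2.5,interpolation=cv2.INTER_CUBIC))
```

```text
12.6667 [ 0.539  -0.0864  0.2434] [ 3.0017 -0.0004 -0.3834] 0.03340184653302261 [-0.6318 -1.8556  6.205 ] [-0.3677  0.1607  0.0334]
```

View pics/s13z.png

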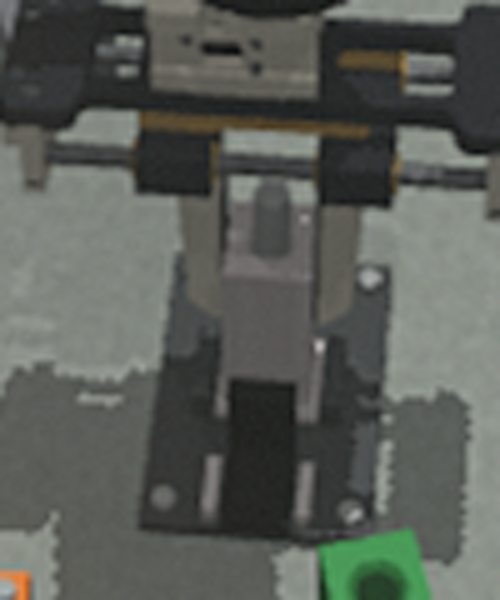

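View pics/w13z.png

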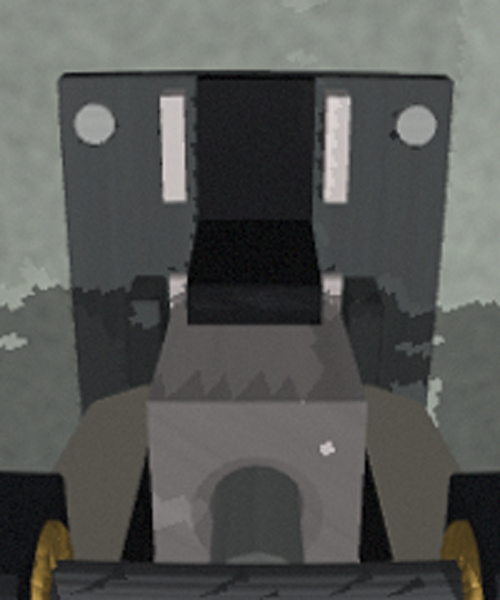

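Run:
```python
from h import *
s,T=st(); I=info("wrist")
yaw=-.384; X=np.array([np.cos(yaw),np.sin(yaw),0]); Y=np.array([-np.sin(yaw),np.cos(yaw),0]); c=np.array([.5268,-.1157,0])
f=lambda x,y,z:(proj("wrist",c+x*X+y*Y+[0,0,z],I)[0]-[220,120]+.4)*2.5
print("plate edge",f(0,.065,.008),f(.045,.065,.008))
for t in (0,.002,.004,.006): print(t,"inner",f(0,.021+t,.052),"outer",f(0,.0295+t,.052),"xs",f(-.013,.0295+t,.052),f(.013,.0295+t,.052))
im=cv2.imread("pics/w13.png"); a=im[205:260,280:360]
cv2.imwrite("pics/w13y.png",cv2.convertScaleAbs(cv2.resize(a,None,fx=9,fy=9,interpolation=cv2.INTER_CUBIC),alpha=2.5,beta=10))
print(s['contact_force'])
```

```text
plate edge [250.4504  77.3757] [449.3415  80.5094]
0 inner [249.5235 344.1263] outer [249.4115 304.5454] xs [181.5914 304.4828] [317.3004 304.5534]
0.002 inner [249.4967 334.9606] outer [249.3858 294.9962] xs [181.2536 294.9534] [317.5878 295.0182]
0.004 inner [249.4702 325.7038] outer [249.3603 285.3585] xs [180.918  285.3361] [317.8735 285.3949]
0.006 inner [249.444  316.3563] outer [249.3352 275.6333] xs [180.5849 275.6317] [318.1573 275.6845]
[-0.8492 -1.623   5.3917]
```

View pics/w13y.png

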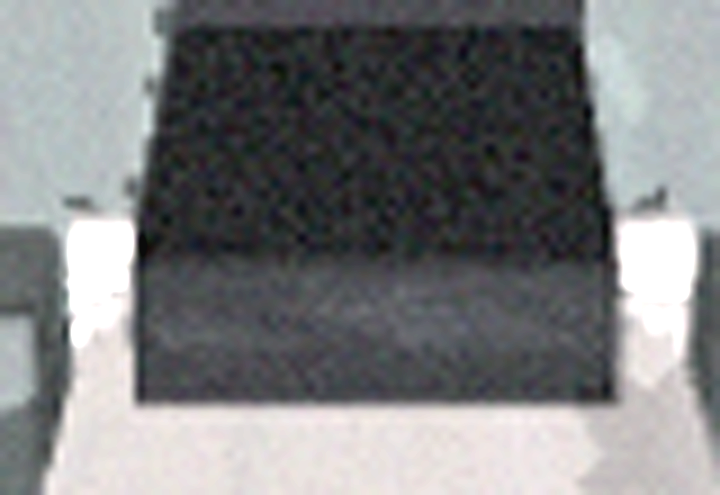

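{"op": "send_rows", "data": {
  "plan": [
    [[0,-0.055,0,-0.09,0,0],[0,-0.11,0,-0.18,0,0],[0,-0.165,0,-0.267,0,0],[0,-0.165,0,-0.267,0,0],[0,-0.165,0,-0.267,0,0]]
  ]
}}

```text
time: 13.18
ee_pos: [0.5414, -0.0805, 0.2426]
tool_rot: [2.974, -0.0, -0.384]
contact_force: [0.2, -1.1, 7.2]
width: 0.0334
```

Run:
```python
from h import *
s,T=st(); print(s['time'],T[:3,3],s['tool_rot'],s['width'],s['contact_force'],s['ft_torque'])
im,I=grab("wrist","w14.png")
yaw=-.384; X=np.array([np.cos(yaw),np.sin(yaw),0]); Y=np.array([-np.sin(yaw),np.cos(yaw),0]); c=np.array([.5268,-.1157,0])
f=lambda x,y,z:(proj("wrist",c+x*X+y*Y+[0,0,z],I)[0]-[270,180]+.4)*6
print("plate edge",f(0,.065,.008))
for t in (0,.002,.004,.006): print(t,"inner",f(0,.021+t,.052)[1],"outer",f(0,.0295+t,.052)[1])
cv2.imwrite("pics/w14y.png",cv2.convertScaleAbs(cv2.resize(im[140:260,270:370],None,fx=6,fy=6,interpolation=cv2.INTER_CUBIC)[240:],alpha=2.5,beta=10))
print(f(0,.065,.008)[1]+240)
cv2.imwrite("pics/w14p.png",cv2.resize(im[120:180,270:370],None,fx=6,fy=6,interpolation=cv2.INTER_CUBIC))
```

```text
13.1833 [ 0.5414 -0.0805  0.2426] [ 2.9739 -0.0003 -0.3838] 0.03342558055322619 [ 0.1956 -1.1044  7.1652] [-0.3107  0.2343  0.004 ]
plate edge [ 300.8599 -172.2273]
0 inner 480.2082913106494 outer 386.90165828159456
0.002 inner 458.62584560752197 outer 364.3490437720141
0.004 inner 436.8139754567555 outer 341.57074899367757
0.006 inner 414.7732435436467 outer 318.56819419708785
67.77267809163914
```

View pics/w14y.png

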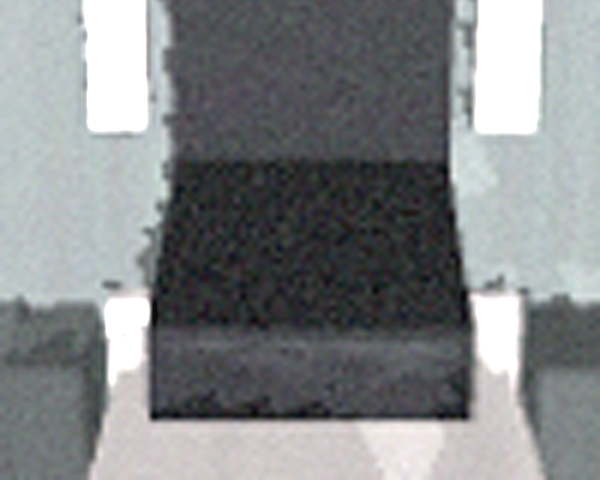

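View pics/w14p.png

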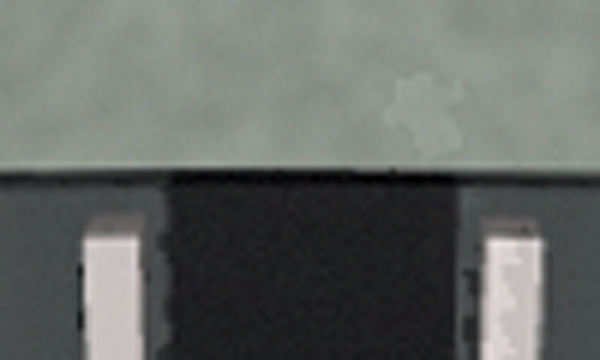

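{"op": "send_rows", "data": {
  "plan": [
    [[0,0.103,0.005,0.167,0,0],[0,0.206,0.011,0.333,0,0],[0,0.31,0.019,0.5,0,0],[0,0.413,0.028,0.667,0,0],[0,0.515,0.04,0.833,0,0],[0,0.618,0.053,1.0,0,0],[0,0.72,0.068,1.167,0,0],[0,0.822,0.086,1.333,0,0],[0,0.974,0.114,1.583,0,0],[0,0.974,0.114,1.583,0,0],[0,0.974,0.114,1.583,0,0]]
  ]
}}

```text
time: 14.15
ee_pos: [0.5266, -0.1169, 0.2448]
tool_rot: [3.141, -0.001, -0.385]
contact_force: [-0.4, 0.8, 8.4]
width: 0.0336
```

Run:
```python
from h import *
s,T=st(); print(s['time'],T[:3,3],s['tool_rot'],s['width'],s['contact_force'],s['ft_torque'])
```

```text
14.15 [ 0.5266 -0.1169  0.2448] [ 3.1415 -0.0008 -0.3855] 0.033647243925819685 [-0.3845  0.7966  8.4163] [ 0.0569  0.1278 -0.0539]
```

{"op": "send_rows", "data": {
  "plan": [
    [[0,0.103,-0.002,0.167,0,0],[0,0.206,-0.003,0.333,0,0],[0,0.31,-0.002,0.5,0,0],[0,0.413,0,0.667,0,0],[0,0.515,0.005,0.833,0,0],[0,0.618,0.011,1.0,0,0],[0,0.715,0.02,1.16,0,0],[0,0.815,0.029,1.317,0,0],[0,0.9,0.038,1.45,0,0],[0,0.98,0.048,1.583,0,0],[0,0.98,0.048,1.583,0,0],[0,0.98,0.048,1.583,0,0]]
  ]
}}

```text
time: 15.15
ee_pos: [0.5121, -0.1526, 0.2426]
tool_rot: [-2.975, -0.001, -0.385]
contact_force: [1.8, 2.7, 5.8]
width: 0.0339
```

Run:
```python
from h import *
s,T=st(); print(s['time'],T[:3,3],s['tool_rot'],s['width'],s['contact_force'],s['ft_torque'])
im,I=grab("side","s15.png")
a=cv2.imread("pics/s0.png") if 0 else cv2.imread("pics/side0.png")
b=np.hstack([cv2.resize(q[285:345,295:355],None,fx=6.5,fy=6.5,interpolation=cv2.INTER_CUBIC) for q in (a,im)])
cv2.imwrite("pics/s15z.png",cv2.convertScaleAbs(b,alpha=2,beta=20))
yaw=-.384; X=np.array([np.cos(yaw),np.sin(yaw),0]); Y=np.array([-np.sin(yaw),np.cos(yaw),0]); c=np.array([.5262,-.117,0])
f=lambda x,y,z:(proj("side",c+x*X+y*Y+[0,0,z],I)[0]-[295,285]+.4)*6.5
for t in (0,.002,.004,.006): print(t,"inner",f(0,-.021-t,.052),"outer",f(0,-.0295-t,.052))
```

```text
15.15 [ 0.5121 -0.1526  0.2426] [-2.9748 -0.0008 -0.3854] 0.03385308686564259 [1.8328 2.691  5.7892] [ 0.4637 -0.258   0.0067]
0 inner [181.817  125.4314] outer [179.2539 149.8112]
0.002 inner [181.2165 131.1431] outer [178.6465 155.5878]
0.004 inner [180.6144 136.8699] outer [178.0376 161.3799]
0.006 inner [180.0107 142.612 ] outer [177.427  167.1875]
```

View pics/s15z.png

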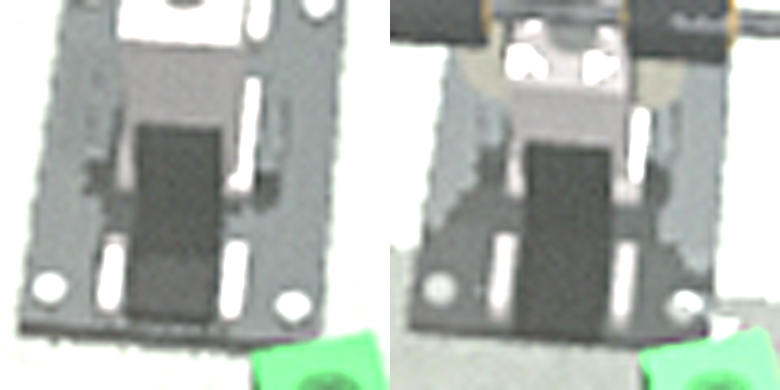

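{"op": "send_rows", "data": {
  "plan": [
    [[0,-0.103,0.005,-0.167,0,0],[0,-0.206,0.011,-0.333,0,0],[0,-0.31,0.019,-0.5,0,0],[0,-0.413,0.028,-0.667,0,0],[0,-0.515,0.04,-0.833,0,0],[0,-0.618,0.053,-1.0,0,0],[0,-0.72,0.068,-1.167,0,0],[0,-0.822,0.086,-1.333,0,0],[0,-0.974,0.114,-1.583,0,0],[0,-0.974,0.114,-1.583,0,0],[0,-0.974,0.114,-1.583,0,0]]
  ]
}}

```text
time: 16.12
ee_pos: [0.5269, -0.1159, 0.2447]
tool_rot: [3.141, -0.001, -0.383]
contact_force: [-0.5, 1.3, 8.4]
width: 0.0335
```

{"op": "send_rows", "data": {
  "plan": [
    [[0,0,-0.05,0,0,0],[0,0,-0.1,0,0,0],[0,0,-0.15,0,0,0],[0,0,-0.15,0,0,0]]
  ]
}}

```text
time: 16.45
ee_pos: [0.5264, -0.116, 0.2498]
tool_rot: [3.141, 0.002, -0.385]
contact_force: [0.0, -0.8, -3.9]
width: 0.0335
```

Run:
```python
from h import *
s,T=st(); print(s['time'],T[:3,3],s['tool_rot'],s['width'],s['contact_force'],s['ft_torque'])
```

```text
16.45 [ 0.5264 -0.116   0.2498] [ 3.1413  0.0016 -0.3847] 0.03348813119516583 [ 0.0316 -0.8015 -3.9438] [-0.0495  0.0798  0.0159]
```

{"op": "send_rows", "data": {
  "plan": [
    [[0,0,-0.04,0,0,0],[0,0,-0.08,0,0,0],[0,0,-0.12,0,0,0],[0,0,-0.15,0,0,0],[0,0,-0.15,0,0,0],[0,0,-0.15,0,0,0]]
  ]
}}

```text
time: 16.95
ee_pos: [0.5268, -0.1157, 0.2563]
tool_rot: [3.141, -0.0, -0.384]
contact_force: [0.2, 0.8, -3.7]
width: 0.0337
```

{"op": "send_rows", "data": {
  "plan": [
    [[0,0,-0.1,0,0,0],[0,0,-0.25,0,0,0],[0,0,-0.42,0,0,0],[0,0,-0.6,0,0,0],[0,0,-0.8,0,0,0],[0,0,-1.0,0,0,0],[0,0,-1.2,0,0,0],[0,0,-1.35,0,0,0],[0,0,-1.42,0,0,0],[0,0,-1.42,0,0,0],[0,0,-1.42,0,0,0],[0,0,-1.42,0,0,0]]
  ]
}}

```text
time: 17.95
ee_pos: [0.5266, -0.1157, 0.3126]
tool_rot: [3.142, 0.001, -0.384]
contact_force: [-0.0, -0.2, -3.3]
width: 0.0336
```

Run:
```python
from h import *
s,T=st(); print(s['time'],T[:3,3],s['tool_rot'],s['width'],s['contact_force'],s['ft_torque'])
im,I=grab("side","s16.png"); b=im[190:350,250:390]; cv2.imwrite("pics/s16z.png",cv2.resize(b,None,fx=3.7,fy=3.7,interpolation=cv2.INTER_CUBIC))
im,I=grab("wrist","w16.png")
cv2.imwrite("pics/w16z.png",cv2.resize(im[120:360,220:420],None,fx=2.5,fy=2.5,interpolation=cv2.INTER_CUBIC))
```

```text
17.95 [ 0.5266 -0.1157  0.3126] [ 3.1415  0.001  -0.3845] 0.033587656105656186 [-0.0448 -0.1542 -3.343 ] [-0.0798  0.0643 -0.0529]
```

View pics/s16z.png

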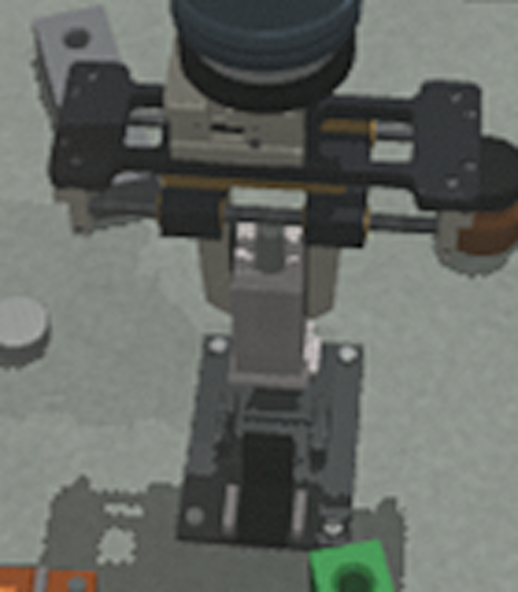

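View pics/w16z.png

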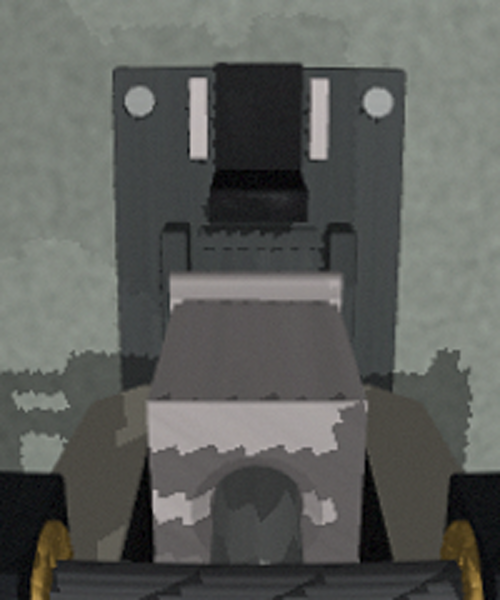

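Run:
```python
from h import *
print(workorder.finish_job()); s,T=st(); print(s['time'],T[:3,3],s['width'],s['contact_force'])
```

```text
the job is handed in; nothing more can be done
None
the job is handed in; nothing more can be done
```

The job is handed in. The arm finished holding the block upright over the nest with the long rod in its bore.

- **Rod:** I took the long rod from the hole at the +y end of the rack, lowered it into the bore and let go. The wrist picture after release put its top within about 1 mm of fully home, with the block still seated.
- **Freeing the block:** I gripped the head across its x faces, above the keepers. I rocked it about its heel edges towards B, A and B again, first to about 8°, then to about 9.5° once a keeper was clear. The pictures show keeper A out about 5 mm and keeper B out about 5–6 mm.
- **Lift:** The block came free with no jamming. It was raised about 68 mm, which puts its underside roughly 24 mm above the keepers' tops.

**Last checks before hand-in (18 s):**
- The tool was vertical and within 1 mm of straight over the nest.
- The grip width was 33.6 mm.
- The tool carried 3.3 N, close to the 2.9 N weight of block and rod.
- The side and wrist pictures show the block clear of the nest and the rod in its bore.

**Disagreements and limits:**
- The wrist camera read about 1 mm off sideways compared with the gripped rod, and I allowed for that.
- I could not measure the gripper's contact with the keepers directly. The grip was chosen so the fingers never passed over them.

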